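# Tap three stone inlays home in the order they were glued

## Task

Three wooden boxes have a green stone inlay that still stands proud of the lid. With closed fingertips press each inlay lightly down until it is flush with the wood, in the order they were glued: first the square one, then the round one, then the long one, not touching an inlay before its turn. Do not lift, pull up or shift anything: the boxes and the other things on the table stay where they stand.

Things in the scene. Friction and masses are not known exactly. Their poses are not given: they have to be found in the camera images.
- square_box: Loose closed wooden box, 100 x 100 mm, 45 mm high, about 0.6 kg, standing on the table, with a square stone inlay in the middle of its top and a small brass clasp low on its -x side. Origin: centre of its underside; z up.
- square_inlay_top (a point): Centre of the top face of the square inlay: green stone, 46 x 46 mm square, flat top, in the middle of the square box's top. It starts 6 to 9 mm above the wooden top; the wooden top is 45 mm above the table. Axes as the box.
- square_inlay (a joint): How far the square inlay has been pushed down into its socket, in m: 0 = stands 9 mm proud of the box top, 0.0085 = fully home, flush to 0.5 mm; the stone lies on a springy cork layer, so while pressed its top gives a further 1 mm per 4 N, up to 7 mm, and springs back; starts at 0 to 0.003; negative = pulled up. It slides down with about 3 N and stays where it is left.
- round_box: Loose closed wooden box, 100 x 100 mm, 45 mm high, about 0.6 kg, standing on the table, with a round stone inlay in the middle of its top and a small brass clasp low on its -x side. Origin: centre of its underside; z up.
- round_inlay_top (a point): Centre of the top face of the round inlay: green stone, disc of 50 mm diameter, flat top, in the middle of the round box's top. It starts 6 to 9 mm above the wooden top; the wooden top is 45 mm above the table. Axes as the box.
- round_inlay (a joint): How far the round inlay has been pushed down into its socket, in m: 0 = stands 9 mm proud of the box top, 0.0085 = fully home, flush to 0.5 mm; the stone lies on a springy cork layer, so while pressed its top gives a further 1 mm per 4 N, up to 7 mm, and springs back; starts at 0 to 0.003; negative = pulled up. It slides down with about 3 N and stays where it is left.
- long_box: Loose closed wooden box, 100 x 100 mm, 45 mm high, about 0.6 kg, standing on the table, with a long stone inlay in the middle of its top and a small brass clasp low on its -x side. Origin: centre of its underside; z up.
- long_inlay_top (a point): Centre of the top face of the long inlay: green stone, 30 x 76 mm bar (long side along the box's y axis), flat top, in the middle of the long box's top. It starts 6 to 9 mm above the wooden top; the wooden top is 45 mm above the table. Axes as the box.
- long_inlay (a joint): How far the long inlay has been pushed down into its socket, in m: 0 = stands 9 mm proud of the box top, 0.0085 = fully home, flush to 0.5 mm; the stone lies on a springy cork layer, so while pressed its top gives a further 1 mm per 4 N, up to 7 mm, and springs back; starts at 0 to 0.003; negative = pulled up. It slides down with about 3 N and stays where it is left.
- seal_block: Loose upright pale stone block 40 x 40 x 95 mm, a bystander. Origin: centre of its underside.
- disc_stack: Loose stack of three stone discs stuck together, 76 mm diameter, 63 mm high, a bystander. Origin: centre of its underside.
- chip_bowl: Loose clear plastic bowl with stone offcuts, 110 mm diameter at the rim, about 75 mm high with its contents, a bystander. Origin: centre of its underside.
- dust_brush: Loose hand brush lying on the table, just under 200 mm long along its own x, a bystander. Origin: centre of its underside.
Not all that is in view belongs to the job. What is shaped like the round_box but pink or red is not meant.

How it is judged (in metres and radians):
On the way, in this order (a step that is already met when the one before it is completed fails the run):
1. the square inlay is pressed home (value of joint square_inlay above 0.007 m), for 0.1 s.
2. the round inlay is pressed home (value of joint round_inlay above 0.007 m), for 0.1 s.
3. the long inlay is pressed home (value of joint long_inlay above 0.007 m), for 0.1 s.
At the end, for the whole second after the job is handed in: All three inlays are flush to within 2 mm (each joint above 0.007 m), the boxes stand upright and at rest within 15 mm of where they started, and the bystanders within 20 mm of theirs (value of joint each of square_inlay, round_inlay, long_inlay above 0.007 m and distance of each of square_box, round_box, long_box from where it was at the start of the episode below 0.015 m and distance of each of seal_block, disc_stack, chip_bowl, dust_brush from where it was at the start of the episode below 0.02 m and angle between each of square_box, round_box, long_box, seal_block, disc_stack, chip_bowl's own z axis and vertical below 0.1 rad and linear speed of each of square_box, round_box, long_box below 0.02 m/s); the robot touches nothing.
It fails at once if an inlay is touched or pressed before the one ahead of it is home (the round before the square, the long before the round) ((not (value of joint square_inlay above 0.007 m) and (value of joint round_inlay above 0.0045 m or contact force between the fingers and round_inlay above 1 N)) or (not (value of joint round_inlay above 0.007 m) and (value of joint long_inlay above 0.0045 m or contact force between the fingers and long_inlay above 1 N))).
It fails at once if an inlay is pressed hard (over 30 N) (contact force between the fingers and square_inlay above 30 N or contact force between the fingers and round_inlay above 30 N or contact force between the fingers and long_inlay above 30 N).
It fails at once if an inlay is pulled up by more than 3 mm (value of joint any of square_inlay, round_inlay, long_inlay below -0.003 m).
It fails at once if a box is lifted or tipped (10 mm up or 0.15 rad) or shifted by more than 15 mm (height (world z) of any of square_box, round_box, long_box above 0.01 m or distance of any of square_box, round_box, long_box from where it was at the start of the episode above 0.015 m or angle between any of square_box, round_box, long_box's own z axis and vertical above 0.15 rad).
It fails at once if a bystander is moved or lifted by more than 20 mm (distance of any of seal_block, disc_stack, chip_bowl, dust_brush from where it was at the start of the episode above 0.02 m).
It also fails if it takes over 45 s, if anything falls off the work surface, if the arm or the gripper's body presses on something with over 40 N, if the wrist force passes 120 N, or if a joint passes its speed limit or range.

## Robot

A 6-joint arm with a two-finger parallel gripper is mounted at the origin on the work surface. World frame = base frame: x ahead of the robot, y to its left, z up, the work surface at z = 0. Lengths are in mm, angles in rad, forces in N, time in s.
With the tool pointing down it reaches from about 350 to 775 mm from the base axis. Payload 7.3 kg.
Tool frame: the origin (TCP) lies midway between the tips of the shut fingers; the grasp point (between the pads) lies 19 mm behind it; z points along the fingers, y is the direction in which the jaws open and shut (so a half turn about z gives the same grasp; the last joint's range is limited). The gripper opens to 92 mm and grips with 3 to 60 N. Pads are 19 mm wide; open, the fingers measure 130 mm over their backs; the gripper's body (75 mm by 190 mm) begins 47 mm behind the grasp point.
Start: joints at [-1.458, 0.342, 1.524, -0, 1.275, -0.146], TCP at [134.38, -507.53, 226.741] pointing down, gripper open.
Joint ranges: [-2.53, 2.53], [-0.77, 2.02], [0.04, 2.7], [-1, 4.14], [0.28, 2.66], [-3.11, 3.11]. Speed limits (rad/s): [2.57, 2.57, 3.14, 3.14, 3.14, 3.14].

## Interface

Orientations are given as [roll, pitch, yaw] about the fixed x, y, z axes, in that order (R = Rz(yaw) Ry(pitch) Rx(roll)).
In Python, from plant import sensors, imaging, ticket gives the robot as it stands. The module is installed in compiled form; this text tells all that it offers.
- The arm moves only by the tool arm_command, never from a script. Its argument "increments" is one flat list of numbers, 5 for each row, row after row: the closure, from 0 (fully open) to 1 (shut), then the shift along the tool's x, y, z in mm, then the turn about the tool's z in degrees. In form: [hand, dx, dy, dz, spin, hand, dx, dy, dz, spin, ...]. A call has 1 to 20 rows; each row is the pose to reach, as a shift and turn from the pose commanded when the call began, along the tool's axes at that moment; what a row does not reach only later rows make up. A row lasts 1/8 s, in which the tool goes at most 62.5 mm and 10.7 degrees, less where a joint would pass 70% of its speed; a pose out of reach is approached as far as the arm can. A call with a gripper value outside its range is refused whole. The fingers move at their own pace and stop on an object; the grip force is fixed at half the most. Time passes only in rows, so rows that repeat a pose let the fingers close. It gives the time, the measured TCP pose, the force and the opening at its end, in the units of the state.
- sensors.get_obs(): the state, without advancing time (a new reading comes with each control period).
- imaging.capture(name): name is "side" or "top"; returns the picture (420x560x3 uint8, blue, green, red); there is no depth.
- imaging.calibration(name): a dict with "fx", "fy", "cx", "cy" (pixels), "world_to_cam" (4x4, takes a point from world to camera coordinates). Camera axes: x right, y down, z forward; pixel columns grow to the right and rows downward; lengths in mm; the calibration is good to about 2 mm. A picture is of the moment at which its call begins. calibration takes no time and is no camera call.
- ticket.close_job(): hands the job in, once; it reports no verdict.
The state is a dict: "time": time; "joint_positions": joint angles; "dq": joint speeds; "tau": joint torques, N m; "tool_pos": TCP position; "tcp_rot": TCP orientation; "contact_force": force on the tool from outside, world axes, zero at the start; "moment": the same for the moment, N m; "grip_width": finger opening in mm.
Only numpy, scipy, OpenCV 4.12 (cv2) and the standard library are available. Lean on these libraries where they do the work, as an engineer would, in place of code of your own. Each camera call takes 0.05 s, during which the arm holds its last target. There are 200 camera calls.

## Working session

There is one attempt and no reset: what is moved stays moved. The work goes in short steps, Python scripts to look and compute and a tool call to move; the robot and the scene stay as the last step left them, time stands still between calls to the robot, and variables do not carry over. Pictures are saved under pics/ and viewed, about 8 in all and at most 12, crops included, and the job is handed in when it is done.

Besides the shell and the picture viewer there is one more tool, called after "Emit:" in YAML: its name, and indented under it one key for each argument. arm_command: Moves the arm, as the interface text tells. Its arguments: {"type":"object","properties":{"increments":{"type":"array","items":{"type":"number"}}},"required":["increments"]}

```bash
mkdir -p pics; python3 - <<'E'
from plant import sensors, imaging
import cv2
print(sensors.get_obs())
for n in ("top","side"):
    cv2.imwrite(f"pics/{n}0.png",imaging.capture(n)); c=imaging.calibration(n); print(n,c)
E
```

```text
{'time': 0.0, 'joint_positions': array([-1.45799230e+00,  3.42743613e-01,  1.52500643e+00, -4.33336168e-06,
        1.27541164e+00, -1.45985286e-01]), 'dq': array([ 0.00145144, -0.00365054,  0.00137279,  0.00110986, -0.00072266,
        0.00167973]), 'tau': array([-1.96921355e-03, -4.31250679e+01, -2.44222748e+01,  7.15678465e-02,
        5.58438292e-02, -1.33903059e-04]), 'tool_pos': array([ 134.33435259, -507.10185553,  226.0378239 ]), 'tcp_rot': array([-3.14003971e+00, -2.24142872e-04,  2.58790402e-01]), 'contact_force': array([ 0.3917388 , -0.05271701, -0.30102509]), 'moment': array([-0.02744048, -0.03396466, -0.01834088]), 'grip_width': 91.91764457413494}
top {'fx': 429.4786498192398, 'fy': 429.4786498192398, 'cx': 283.05109721930813, 'cy': 203.98372394445246, 'world_to_cam': array([[-2.08853593e-02, -9.99686453e-01,  1.38129743e-02,
         3.69548281e+00],
       [-9.94435148e-01,  1.93447396e-02, -1.03559246e-01,
         5.65425703e+02],
       [ 1.03259566e-01, -1.58989792e-02, -9.94527367e-01,
         1.38983714e+03],
       [ 0.00000000e+00,  0.00000000e+00,  0.00000000e+00,
         1.00000000e+00]])}
side {'fx': 401.76559925616846, 'fy': 401.76559925616846, 'cx': 277.5637130015714, 'cy': 201.98161792939155, 'world_to_cam': array([[-8.57192128e-01, -5.14982740e-01, -3.79916815e-03,
         4.85225393e+02],
       [-2.64769552e-01,  4.47014117e-01, -8.54444535e-01,
         1.89324887e+02],
       [ 4.41722469e-01, -7.31417225e-01, -5.19528731e-01,
         8.74034212e+02],
       [ 0.00000000e+00,  0.00000000e+00,  0.00000000e+00,
         1.00000000e+00]])}
```

View pics/top0.png

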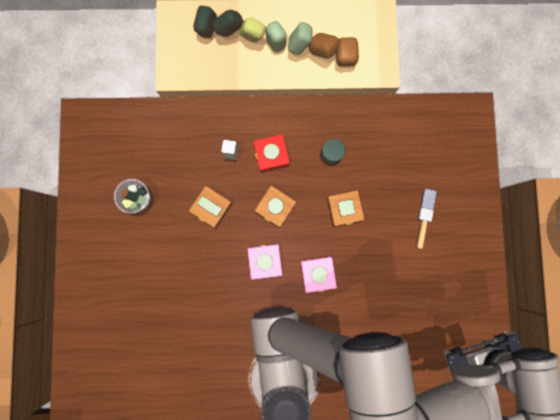

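View pics/side0.png

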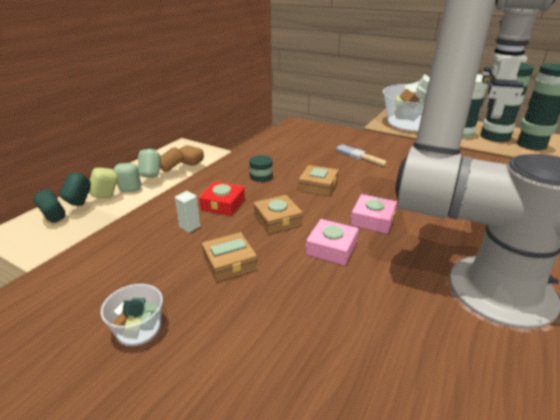

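The top view shows these candidates (pixels):
- Wooden boxes: square (347,208), round (275,206), long (210,207).
- Lookalikes with round inlays: red (271,152), pink (265,262) and pink (319,275). I'm rejecting these by box colour.

I'll measure the inlays in both views and make one close crop.

```bash
cat > h.py <<'E'
import numpy as np, cv2
from plant import imaging
def ray(n,u,v,z):
    c=imaging.calibration(n); T=c["world_to_cam"]; R,t=T[:3,:3],T[:3,3]
    d=R.T@[(u-c["cx"])/c["fx"],(v-c["cy"])/c["fy"],1]; o=-R.T@t
    return (o+d*(z-o[2])/d[2])[:2]
def inlays(n,img,pts,z=52.5):
    hsv=cv2.cvtColor(img,cv2.COLOR_BGR2HSV)
    m=cv2.inRange(hsv,(30,25,90),(90,180,255))
    cs,_=cv2.findContours(m,cv2.RETR_EXTERNAL,cv2.CHAIN_APPROX_NONE)
    for name,p in pts.items():
        k=max(cs,key=lambda k:cv2.pointPolygonTest(k,p,True))
        M=cv2.moments(k); u,v=M["m10"]/M["m00"],M["m01"]/M["m00"]
        w=np.array([ray(n,*q,z) for q in k[:,0,:].astype(float)],np.float32)
        (x,y),s,a=cv2.minAreaRect(w); b=cv2.boxPoints(((x,y),s,a))
        e=max(b[1]-b[0],b[2]-b[1],key=np.linalg.norm)
        print(n,name,"px",(round(u),round(v)),"xy",ray(n,u,v,z).round(1),"rect",np.round((x,y),1),np.round(s,0),"long side yaw deg",round(float(np.degrees(np.arctan2(e[1],e[0]))),1))
E
python3 - <<'E'
from h import *
t,s=cv2.imread("pics/top0.png"),cv2.imread("pics/side0.png")
inlays("top",t,dict(square=(347,208),round=(275,206),long=(210,207)))
inlays("side",s,dict(square=(319,173),round=(278,206),long=(228,247)))
cv2.imwrite("pics/crop.png",cv2.resize(t[130:300,170:390],None,fx=3.6,fy=3.5,interpolation=cv2.INTER_CUBIC))
E
```

```text
top square px (346, 207) xy [ 547.7 -211.7] rect [ 547.8 -211.5] [45. 45.] long side yaw deg -79.8
top round px (275, 206) xy [558.   18.3] rect [557.8  18.1] [46. 44.] long side yaw deg 43.8
top long px (209, 206) xy [561.4 231.7] rect [561.4 231.6] [74. 29.] long side yaw deg 55.3
side square px (319, 172) xy [ 542.1 -205.3] rect [ 542.3 -205.9] [45. 48.] long side yaw deg -79.6
side round px (277, 205) xy [553.1  23.6] rect [554.1  22.5] [43. 51.] long side yaw deg -59.4
side long px (228, 247) xy [557.4 236.1] rect [557.4 235.1] [76. 35.] long side yaw deg 56.4
```

View pics/crop.png

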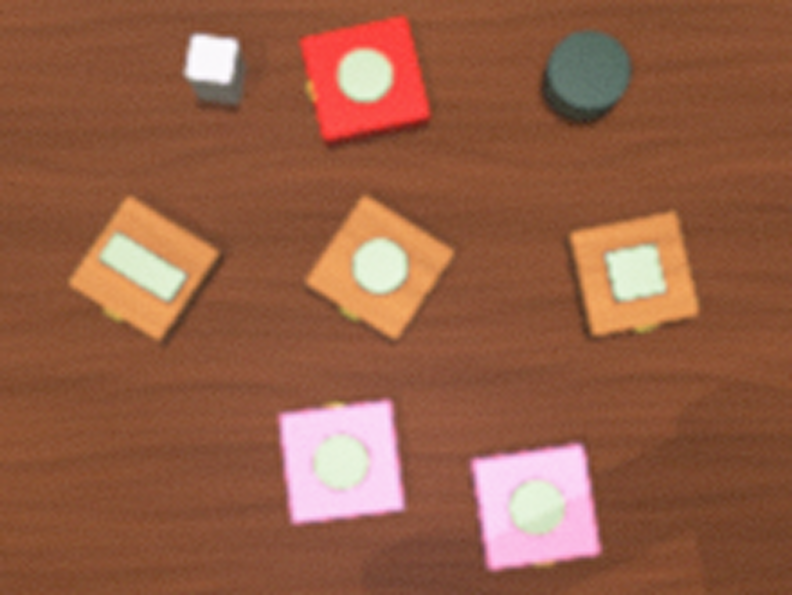

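The crop confirms the choice: three orange-brown wooden boxes with square, round and long inlays, and the red and pink ones are not meant. Sizes match (45x45, ~46, 74x29). The side view differs by about 7 mm because its mask includes the visible stone edges, so I weight the top view. Targets: square (546,-210), round (557,20), long (560,233).

Emit:
arm_command:
  increments: [1,50,-19,0,0,1,100,-38,10,0,1,150,-58,20,0,1,200,-77,30,0,1,250,-96,40,0,1,300,-115,50,0,1,350,-134,60,0,1,400,-154,80,0,1,440,-169,100,0,1,474,-182,120,0,1,474,-182,130,0,1,474,-182,140,0,1,474,-182,140,0,1,474,-182,140,0]

```text
time: 1.85
tool_pos: [545.8, -211.2, 87.4]
tcp_rot: [3.141, -0.001, 0.257]
contact_force: [0.5, 0.3, 0.9]
grip_width: 0.4
```

```bash
python3 - <<'E'
from h import *
from plant import sensors
o=sensors.get_obs(); print(o["time"],o["tool_pos"],o["tcp_rot"],o["contact_force"],o["grip_width"])
a=imaging.capture("side");b=imaging.capture("top")
cv2.imwrite("pics/p1.png",np.hstack([cv2.resize(a[100:260,220:420],(400,320)),cv2.resize(b[130:290,250:450],(400,320))]))
E
```

```text
1.85 [ 545.78019161 -211.21970753   87.39935438] [ 3.14078793e+00 -6.45669372e-04  2.57466722e-01] [0.46239546 0.28600378 0.94946706] 0.3563747067187148
```

View pics/p1.png

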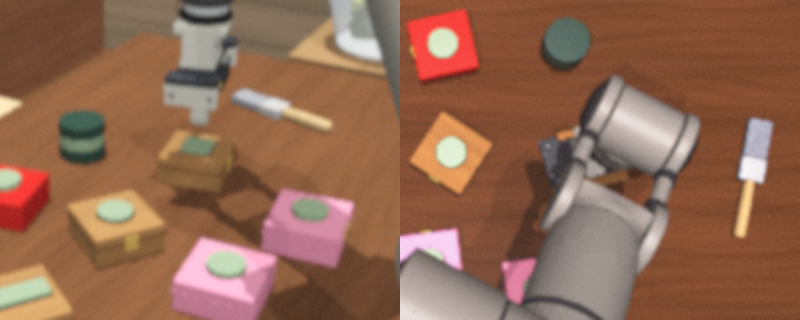

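The closed fingertips sit over the square inlay (side crop about (198,120) above the inlay at (198,147)). I'll descend gently, reading the force as I go.

Emit:
arm_command:
  increments: [1,0,0,8,0,1,0,0,16,0,1,0,0,24,0,1,0,0,29,0,1,0,0,32,0,1,0,0,34,0,1,0,0,36,0,1,0,0,38,0,1,0,0,40,0,1,0,0,40,0]

```text
time: 3.2
tool_pos: [546.1, -210.3, 46.7]
tcp_rot: [3.141, -0.0, 0.259]
contact_force: [0.8, 0.8, 1.8]
grip_width: 0.2
```

Emit:
arm_command:
  increments: [1,0,0,1,0,1,0,0,2,0,1,0,0,3,0,1,0,0,4,0,1,0,0,4,0,1,0,0,4,0]

```text
time: 3.95
tool_pos: [546.2, -210.4, 45.2]
tcp_rot: [3.14, -0.001, 0.259]
contact_force: [-6.1, 2.1, 20.8]
grip_width: 0.3
```

The force is stiffer than cork alone would give, so the tips may be resting on wood. I'll lift and look.

Emit:
arm_command:
  increments: [1,0,0,-5,0,1,0,0,-20,0,1,0,0,-40,0,1,0,0,-60,0,1,0,0,-60,0]

```text
time: 4.58
tool_pos: [547.0, -210.8, 104.5]
tcp_rot: [3.139, -0.003, 0.259]
contact_force: [-0.1, -0.2, 0.7]
grip_width: 0.3
```

```bash
python3 - <<'E'
from h import *
from plant import sensors
o=sensors.get_obs(); print(o["time"],o["tool_pos"],o["contact_force"])
a=imaging.capture("side")
cv2.imwrite("pics/side1.png",a)
s=cv2.imread("pics/side0.png")
f=lambda i:cv2.resize(i[125:215,270:370],(400,360),interpolation=cv2.INTER_CUBIC)
cv2.imwrite("pics/p2.png",np.hstack([f(s),f(a)]))
E
```

```text
4.575 [ 547.03435833 -210.83751804  104.47565871] [-0.12645635 -0.22268057  0.66007439]
```

View pics/p2.png

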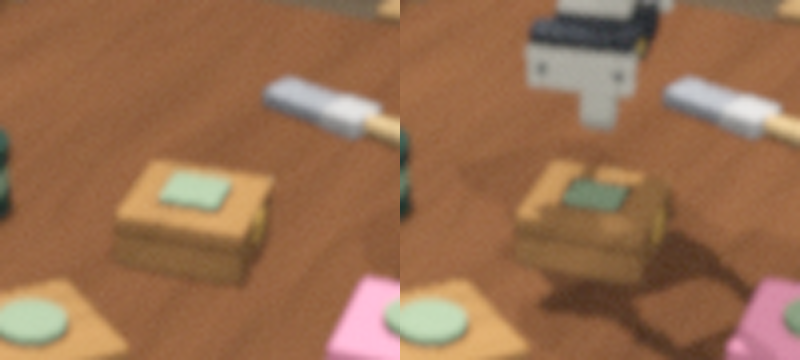

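```bash
cat >> h.py <<'E'
def proj(n,p):
    c=imaging.calibration(n); q=c["world_to_cam"][:3,:3]@p+c["world_to_cam"][:3,3]
    return np.round([c["fx"]*q[0]/q[2]+c["cx"],c["fy"]*q[1]/q[2]+c["cy"]],1)
E
python3 - <<'E'
from h import *
a=cv2.imread("pics/side1.png")
print("tip proj",proj("side",np.array([547,-210.8,104.5])),"seen ~ (319.5,157)")
hsv=cv2.cvtColor(a,cv2.COLOR_BGR2HSV)
m=cv2.inRange(hsv,(35,60,40),(90,200,200))[160:185,300:340]
v,u=np.nonzero(m); print("inlay px",u.mean()+300,v.mean()+160,u.min()+300,u.max()+300,v.min()+160,v.max()+160,len(u))
for z in (45,52): print(z,ray("side",u.mean()+300,v.mean()+160,z), proj("side",np.array([547.7,-211.7,z])))
for dx,dy in ((23,23),(23,-23),(-23,-23),(-23,23)):
    c,s=np.cos(np.radians(10.2)),np.sin(np.radians(10.2))
    print([proj("side",np.array([547.7+c*dx-s*dy,-211.7+s*dx+c*dy,z])) for z in (45,53)])
E
```

```text
tip proj [318.7 156. ] seen ~ (319.5,157)
inlay px 317.0 176.0 317 317 176 176 1
45 [ 541.81897583 -194.90360969] [317.7 173.4]
52 [ 536.17395764 -182.68759629] [317.8 171.4]
[array([308.4, 175.4]), array([308.5, 173.1])]
[array([312.7, 169.1]), array([312.8, 166.8])]
[array([326.8, 171.4]), array([327. , 169.1])]
[array([322.9, 177.8]), array([323.1, 175.5])]
```

The square inlay now appears flush: its far corner moved from row 167.5 to 170, against about 169 predicted for flush. I'll do one confirming press, slightly re-centred and aligned with the box.

Emit:
arm_command:
  increments: [1,1,1,20,4,1,1,1,40,4,1,1,1,50,4,1,1,1,54,4,1,1,1,56,4,1,1,1,57,4,1,1,1,58,4,1,1,1,59,4,1,1,1,59,4,1,1,1,59,4]

```text
time: 5.88
tool_pos: [547.6, -211.2, 45.3]
tcp_rot: [3.14, -0.001, 0.189]
contact_force: [-2.6, 1.2, 9.9]
grip_width: 0.3
```

Emit:
arm_command:
  increments: [1,0,0,1,0,1,0,0,2,0,1,0,0,2,0,1,0,0,2,0]

```text
time: 6.38
tool_pos: [547.6, -211.2, 45.2]
tcp_rot: [3.14, -0.002, 0.189]
contact_force: [-7.6, 3.0, 23.0]
grip_width: 0.8
```

The confirming press stops stiffly at z 45.2, which is lid level, so the square stone is flush. Next is the round inlay.

Emit:
arm_command:
  increments: [1,0,0,-5,0,1,0,0,-30,0,1,0,0,-60,0,1,10,-40,-60,0,1,20,-85,-60,0,1,31,-130,-60,0,1,41,-175,-60,0,1,50,-212,-60,0,1,53,-225,-60,0,1,53,-225,-60,0,1,53,-225,-60,0]

```text
time: 7.75
tool_pos: [557.1, 18.7, 101.7]
tcp_rot: [3.141, 0.0, 0.188]
contact_force: [-0.1, -0.5, -0.2]
grip_width: 0.3
```

```bash
python3 - <<'E'
from h import *
from plant import sensors
o=sensors.get_obs(); print(o["time"],o["tool_pos"],o["contact_force"])
a=imaging.capture("side")
cv2.imwrite("pics/side2.png",a)
inlays("side",a,dict(square=(318,174),square_before=(318,174)),45)
f=lambda i:cv2.resize(i[130:250,220:360],(466,400),interpolation=cv2.INTER_CUBIC)
cv2.imwrite("pics/p3.png",f(a))
print(proj("side",o["tool_pos"]))
E
```

```text
7.75 [557.14645078  18.7200093  101.67943791] [-0.10627619 -0.52464306 -0.19222519]
side square px (318, 173) xy [ 546.5 -213.2] rect [ 546.7 -213.5] [43. 43.] long side yaw deg 10.3
side square_before px (318, 173) xy [ 546.5 -213.2] rect [ 546.7 -213.5] [43. 43.] long side yaw deg 10.3
[276.7 188. ]
```

View pics/p3.png

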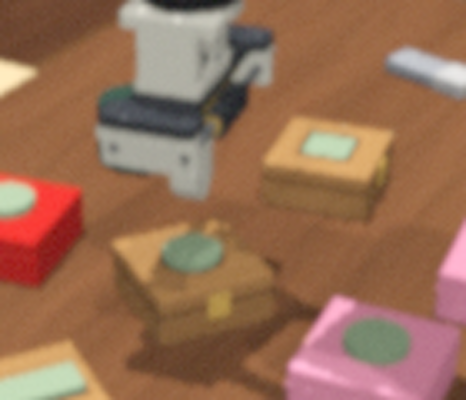

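The square inlay is lit and flush: cast at z = 45, the side view gives (546.5,-213), which agrees with the top view. The tip (crop (190,193)) is over the round inlay (crop (192,252)) on the wooden box. Pressing the round one.

Emit:
arm_command:
  increments: [1,0,0,20,0,1,0,0,36,0,1,0,0,44,0,1,0,0,47,0,1,0,0,49,0,1,0,0,51,0,1,0,0,53,0,1,0,0,55,0,1,0,0,56,0,1,0,0,57,0,1,0,0,57,0,1,0,0,57,0]

```text
time: 9.3
tool_pos: [557.3, 19.9, 45.3]
tcp_rot: [3.141, -0.001, 0.189]
contact_force: [-0.5, -0.3, 6.6]
grip_width: 0.7
```

Emit:
arm_command:
  increments: [1,0,0,1,0,1,0,0,2,0,1,0,0,2,0,1,0,0,2,0]

```text
time: 9.8
tool_pos: [557.4, 19.9, 45.2]
tcp_rot: [3.141, -0.002, 0.189]
contact_force: [-7.1, 0.3, 21.7]
grip_width: 0.4
```

Emit:
arm_command:
  increments: [1,0,0,-5,0,1,0,0,-30,0,1,0,0,-60,0,1,9,-40,-60,9,1,18,-85,-60,18,1,27,-130,-60,27,1,36,-170,-60,36,1,42,-200,-60,45,1,44,-208,-60,45,1,44,-208,-60,45,1,44,-208,-60,45,1,44,-208,-60,45]

```text
time: 11.3
tool_pos: [561.4, 231.4, 102.7]
tcp_rot: [3.141, -0.0, -0.597]
contact_force: [-1.1, 0.2, -0.4]
grip_width: 0.2
```

```bash
python3 - <<'E'
from h import *
from plant import sensors
o=sensors.get_obs(); print(o["time"],o["tool_pos"],o["tcp_rot"],o["contact_force"])
a=imaging.capture("side")
inlays("side",a,dict(square=(318,174),round=(277,208)),45)
f=lambda i:cv2.resize(i[160:280,180:360],(600,400),interpolation=cv2.INTER_CUBIC)
cv2.imwrite("pics/p4.png",f(a))
print(proj("side",o["tool_pos"]))
E
```

```text
11.3 [561.36087073 231.40787719 102.72889049] [ 3.14135336e+00 -5.70939099e-05 -5.97071311e-01] [-1.06051919  0.16856884 -0.42659296]
side square px (318, 173) xy [ 546.3 -213. ] rect [ 546.2 -213.6] [42. 43.] long side yaw deg -79.7
side round px (277, 206) xy [556.8  17.8] rect [557.7  16.7] [43. 41.] long side yaw deg 30.7
[226.  227.2]
```

View pics/p4.png

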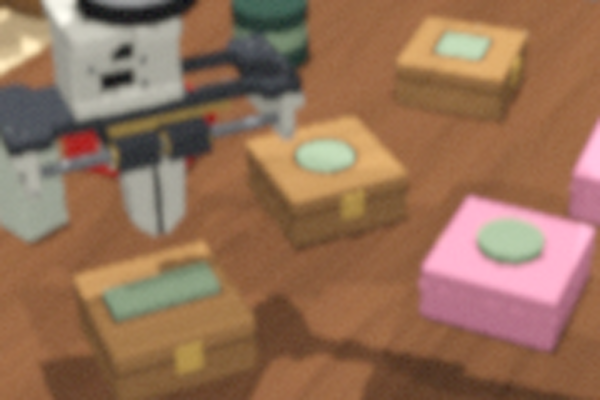

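The round inlay is flush too: the side view at z = 45 gives (557,18), matching the top view. The fingertips are aligned along the long inlay and centred over it. Pressing the long one.

Emit:
arm_command:
  increments: [1,0,0,20,0,1,0,0,36,0,1,0,0,44,0,1,0,0,47,0,1,0,0,49,0,1,0,0,51,0,1,0,0,53,0,1,0,0,55,0,1,0,0,57,0,1,0,0,58,0,1,0,0,58,0,1,0,0,58,0]

```text
time: 12.85
tool_pos: [561.5, 232.6, 45.3]
tcp_rot: [-3.141, -0.001, -0.596]
contact_force: [-1.0, 0.3, 5.0]
grip_width: 0.5
```

Emit:
arm_command:
  increments: [1,0,0,1,0,1,0,0,2,0,1,0,0,2,0,1,0,0,2,0]

```text
time: 13.35
tool_pos: [561.5, 232.6, 45.2]
tcp_rot: [-3.14, -0.001, -0.596]
contact_force: [-5.3, -2.4, 18.9]
grip_width: -0.0
```

Emit:
arm_command:
  increments: [1,0,0,-5,0,1,0,0,-30,0,1,0,0,-70,0,1,-50,0,-120,0,1,-100,0,-160,0,1,-150,0,-180,0,1,-150,0,-180,0,1,-150,0,-180,0]

```text
time: 14.35
tool_pos: [437.1, 316.6, 222.2]
tcp_rot: [3.141, -0.0, -0.596]
contact_force: [0.3, -0.9, -0.9]
grip_width: 0.1
```

```bash
python3 - <<'E'
from h import *
from plant import sensors
o=sensors.get_obs(); print(o["time"],o["tool_pos"],o["contact_force"])
a=imaging.capture("side"); b=imaging.capture("top")
inlays("side",a,dict(square=(318,174),round=(277,208),long=(228,249)),45)
try: inlays("top",b,dict(square=(346,207),round=(275,206),long=(209,206)),45)
except Exception as e: print(e)
cv2.imwrite("pics/p5.png",np.hstack([cv2.resize(a[130:330,100:400],(480,320)),cv2.resize(b[130:330,100:300],(320,320))]))
E
```

```text
14.35 [437.08268425 316.55362006 222.15576657] [ 0.26469829 -0.94628899 -0.89957236]
side square px (318, 173) xy [ 546.3 -213. ] rect [ 546.9 -212.8] [43. 42.] long side yaw deg 12.6
side round px (277, 206) xy [556.6  17.9] rect [557.7  16.7] [43. 41.] long side yaw deg 30.7
side long px (228, 248) xy [560.  232.4] rect [559.9 231.8] [74. 28.] long side yaw deg 56.5
top square px (346, 207) xy [ 548.3 -213. ] rect [ 548.1 -212.8] [44. 43.] long side yaw deg 11.4
top round px (275, 206) xy [558.9  18.5] rect [559.3  18.9] [44. 44.] long side yaw deg 43.8
top long px (210, 206) xy [561.6 232.3] rect [561.9 232.3] [74. 27.] long side yaw deg 55.3
```

View pics/p5.png

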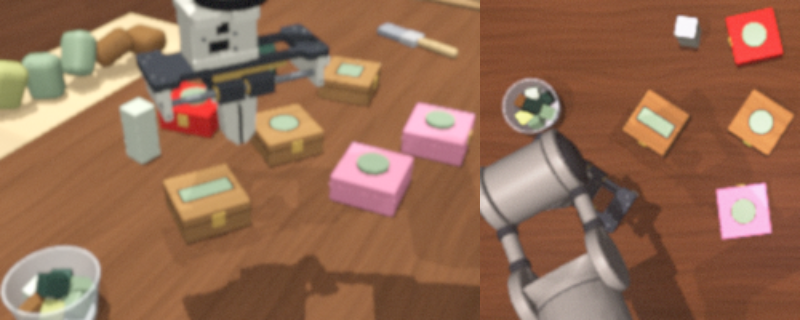

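All three inlays are flush: cast at z = 45, both views agree within about 2 mm. The boxes haven't moved, the bystanders in view stand undisturbed, and the gripper is clear at z 222. Handing in.

```bash
python3 -c "
from plant import ticket; print(ticket.close_job())"
```

```text
the job is handed in; nothing more can be done
None
```

I pressed the square, round and long inlays down in that order with closed fingertips, and handed the job in at about 14.5 s; no verdict was reported.

**Flushness:** Each press ended stiffly at z about 45.2 mm, which is lid level. In the last pictures, the three inlay centres cast at lid height agree between the top and side views to about 2 mm, so all three look flush. The pixel positions show no box shift I could measure.

**Bystanders:** Those visible in the last crops looked undisturbed. I did not measure their positions.

**What disagreed:**
- **Centre positions:** the first side-view centres were about 6–9 mm off the top-view ones, because the mask included the proud stone edges. The difference went away once the inlays were flush.
- **Press force:** the press was stiffer than cork alone would give, probably because the tips also touched the wood at lid level. Readings at the end of each press were about 19–23 N, below the 30 N limit.
- **Square inlay:** because of that stiffness I pressed it a second time as a check, before touching the others.

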